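# Sweep the jar lids through the gate into the lid lane

### The arm

A 6-joint arm with a two-finger parallel gripper is mounted at the origin on a cart in front of the work surface, level with it; the furniture and walls round the work are solid. World frame = base frame: x ahead of the robot, y to its left, z up, the work surface at z = 0. Lengths are in m, angles in degrees, forces in N, time in s.
With the tool pointing down it reaches from about 0.425 to 0.95 m from the base axis. Payload 3.5 kg.
Tool frame: the origin (TCP) lies between the finger pads; the fingertips stand 14 mm ahead of it and the grasp point (between the pads) lies 5 mm behind it; z points along the fingers, y is the line along which they close (so a half turn about z gives the same grasp; the last joint's range is limited). The gripper opens to 85 mm and grips with 20 to 120 N. Pads are 22 mm wide; open, the fingers measure 114 mm over their backs; the gripper's body (76 mm by 85 mm) begins 54 mm behind the grasp point. The pads swing forward as they close: fully open they stand 13 mm farther back than shut.
Start: joints at [-79.24, 16.404, 90.338, -0, 73.258, -8.594], TCP at [0.224, -0.637, 0.245] pointing down, gripper open.
Joint ranges: [-158.93, 158.93], [-51.34, 127.21], [12.03, 142.37], [-87.48, 267.48], [13.55, 161.25], [-162.69, 162.69]. Speed limits (degrees/s): [159.86, 159.86, 180, 180, 180, 180].

### API

Orientations are given as [roll, pitch, yaw] about the fixed x, y, z axes, in that order (R = Rz(yaw) Ry(pitch) Rx(roll)).
In Python, from workcell import sensors, read_camera, camera_model, env gives the robot as it stands. The module is installed in compiled form; this text tells all that it offers.
- The arm moves only by the tool send_rows, never from a script. Its argument "increments" is text: rows parted by semicolons, each of 6 numbers parted by spaces: the shift along the tool's x, y, z in m, then the turn, a rotation vector about the tool's x, y, z in rad. In form: tx ty tz wx wy wz; .... A call has 1 to 5 rows; each row is the pose to reach, as a shift and turn from the pose commanded when the call began, along the tool's axes at that moment; what a row does not reach only later rows make up. A row lasts 1/10 s, in which the tool goes at most 50 mm and 8.59 degrees, less where a joint would pass 70% of its speed; a pose out of reach is approached as far as the arm can. A call with a gripper value outside its range is refused whole. "jaw" is the finger opening in m, from 0 to 0.0854, set as the call begins (left out, the last holds). The fingers move at their own pace and stop on an object; "newtons" is the grip in N (left out, the last holds). Time passes only in rows, so rows that repeat a pose let the fingers close. It gives the time, the measured TCP pose, the force, the opening and the grip force at its end, in the units of the state.
- sensors.sense(): the state, without advancing time (a new reading comes with each control period).
- read_camera(name): name is "side" or "top"; returns the picture (400x640x3 uint8, red, green, blue); there is no depth.
- camera_model(name): a dict with "vertical_fov" (degrees; the focal length in pixels is half the picture's height over the tangent of half this angle, whatever the lens; pixels are square), "cx", "cy" (the principal point, pixels), "D" ([k1, k2, p1, p2, k3] as OpenCV has them; the pictures are not rectified), "rvec" (rotation vector, rad) and "tvec" (3), from world to camera coordinates, as OpenCV has them. Camera axes: x right, y down, z forward; pixel columns grow to the right and rows downward; lengths in m; the calibration is good to about 2 mm. A picture is of the moment at which its call begins. camera_model takes no time and is no camera call.
- env.hand_in(): hands the job in; it is judged then, once.
The state is a dict: "t": time; "joints": joint angles; "joint_vel": joint speeds; "joint_efforts": joint torques, N m; "tcp_pos": TCP position; "tcp_rot": TCP orientation; "contact_force": force on the tool from outside, world axes, zero at the start; "ft_torque": the same for the moment, N m; "width": opening from 0.0 (shut) to 1.0 (fully open); "finger_force": force on a finger pad.
Only numpy, scipy, OpenCV 4.12 (cv2) and the standard library are available. Lean on these libraries where they do the work, as an engineer would, in place of code of your own. Each camera call takes 0.05 s, during which the arm holds its last target. There are 200 camera calls.

### The job

Push the three loose jar lids across the table with the fingertips, one after another, through the gate of the low aluminium lane, until all three lie flat in single file between its walls, each wholly past the gate. Only push them, lightly: never pinch, press down or lift a lid, and leave everything else on the table where it is.

Things in the scene. Friction and masses are not known exactly. Their poses are not given: they have to be found in the camera images.
- lane: low aluminium lane, fixed to the table: two parallel walls 225 mm long, 74 mm apart inside, 10 mm thick, 22 mm high, no floor (lids slide on the table) and no cover, shut by a stop at the far end. Origin on the table, mid-gate (the open end between the walls); +x runs down the lane to the stop's inner face at x = +225 mm, +y level across it
- mouth (a point): point on the table, on the lane's middle line, 61 mm before the gate (lane x = -61 mm): centre of the flared mouth, about 160 mm wide inside, between two fixed wings, 75 mm long, 22 mm high, that lead at 35 degrees each to the ends of the lane's walls; axes as the lane's
- lid_a: a loose silvery twist-off jar lid, a round disc 65 mm across and 16 mm high, about 11 to 15 g, lying with its dark top face up on the table; it slides freely and acts as a solid disc; origin at the centre of its underside
- lid_b: a loose silvery twist-off jar lid, a round disc 65 mm across and 16 mm high, about 11 to 15 g, lying upside down with its pale hollow inside up on the table; it slides freely and acts as a solid disc; origin at the centre of its underside
- lid_c: a loose silvery twist-off jar lid, a round disc 65 mm across and 16 mm high, about 11 to 15 g, lying with its dark top face up on the table; it slides freely and acts as a solid disc; origin at the centre of its underside
- tape_roll: a brown roll of parcel tape standing on its flat side, 66 mm across, 48 mm high; a bystander; origin at the centre of its underside
- marker: a felt marker lying down, 130 mm long, 17 mm thick; a bystander; origin at the centre of its underside
- stapler: a grey and black hand stapler, 137 x 32 x 44 mm; a bystander; origin at the centre of its underside
- tape_dispenser: a hand tape dispenser lying on its side, 213 x 151 x 59 mm; a bystander; origin at the centre of its underside
- jar_near: a full glass jar with its lid on, 69 mm across, 112 mm high; a bystander; origin at the centre of its underside
- jar_far: a full glass jar with its lid on, 69 mm across, 112 mm high; a bystander; origin at the centre of its underside
Mind the look-alikes: they are no part of the job. What is meant by the lid_b is not turquoise, and is the smaller of those in its own colour. Leave any turquoise look-alike of the lid_c alone.

How it is judged:
By the outcome, as a careful person would: the job done as asked, in the order asked, and still so for the second after the job is handed in, with the robot touching nothing.
It also fails if it takes over 72 s, if anything falls off the work surface, if the arm or the gripper's body presses on something with over 40 N, if the wrist force passes 120 N, or if a joint passes its speed limit or range.

## Working session

There is one attempt and no reset: what is moved stays moved. The work goes in short steps, Python scripts to look and compute and a tool call to move; the robot and the scene stay as the last step left them, time stands still between calls to the robot, and variables do not carry over. Pictures are saved under pics/ and viewed, at most 12 in all, crops included, and the job is handed in when it is done.

Besides the shell and the picture viewer there is one more tool, called after ">>>" as a command line: name --argument value ..., lists and objects as JSON in quotes. send_rows: Moves the arm, as the interface text tells. Its arguments: {"type":"object","properties":{"increments":{"type":"string"},"jaw":{"type":"number"},"newtons":{"type":"number"}},"required":["increments"]}

```bash
mkdir -p pics
cat > h.py <<'E'
import numpy as np, cv2
from workcell import sensors, read_camera, camera_model, env
def cam(n):
    m=camera_model(n); f=200/np.tan(np.radians(m["vertical_fov"]/2))
    K=np.array([[f,0,m["cx"]],[0,f,m["cy"]],[0,0,1]]); return K,np.array(m["D"],float),np.array(m["rvec"],float),np.array(m["tvec"],float)
def ray(n,px,z=0.):
    K,D,r,t=cam(n); R=cv2.Rodrigues(r)[0]
    p=cv2.undistortPoints(np.array(px,float).reshape(-1,1,2),K,D).reshape(-1,2)
    d=np.c_[p,np.ones(len(p))]@R; c=-R.T@t.ravel()
    return c+d*((z-c[2])/d[:,2])[:,None]
def proj(n,P):
    K,D,r,t=cam(n); return cv2.projectPoints(np.array(P,float).reshape(-1,1,3),r,t,K,D)[0].reshape(-1,2)
def shot(n,f):
    im=read_camera(n); cv2.imwrite(f"pics/{f}.png",im[:,:,::-1]); return im
E
python3 - <<'E'
from h import *
s=sensors.sense(); print(s)
for n in("top","side"):
    shot(n,n+"0"); K,D,r,t=cam(n); R=cv2.Rodrigues(r)[0]; print(n,-R.T@t.ravel(),K[0,0],D)
E
```

```text
{'t': 0.0, 'joints': array([-7.92391861e+01,  1.64545384e+01,  9.04222605e+01, -1.02581259e-04,
        7.32576517e+01, -8.59572409e+00]), 'joint_vel': array([-0.00517238,  0.07074365, -0.06525709,  0.12469299,  0.00963756,
       -0.11024339]), 'joint_efforts': array([ 6.63563242e-04, -4.05978727e+01, -2.92624676e+01, -7.23953872e-05,
        5.83372079e-03, -1.44079598e-05]), 'tcp_pos': array([ 0.22362171, -0.63622788,  0.24393953]), 'tcp_rot': array([-1.79867045e+02, -1.99981169e-02,  1.93565445e+01]), 'contact_force': array([-0.38326708, -0.14748817, -0.7679893 ]), 'ft_torque': array([ 0.00809846,  0.01289547, -0.01267008]), 'finger_force': 0.0, 'width': 1.0032261707709915}
top [ 0.39089038 -0.00652374  1.22021616] 363.9068978219457 [-0.02838044  0.          0.          0.          0.        ]
side [-0.07793552  1.02188223  0.57338955] 376.59216726153323 [0.00318399 0.         0.         0.         0.        ]
```

View pics/top0.png

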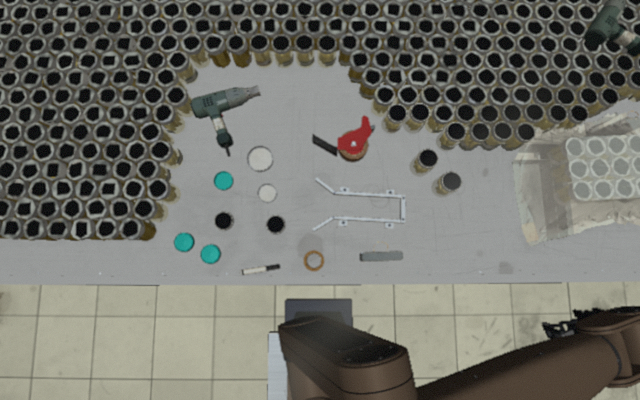

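View pics/side0.png

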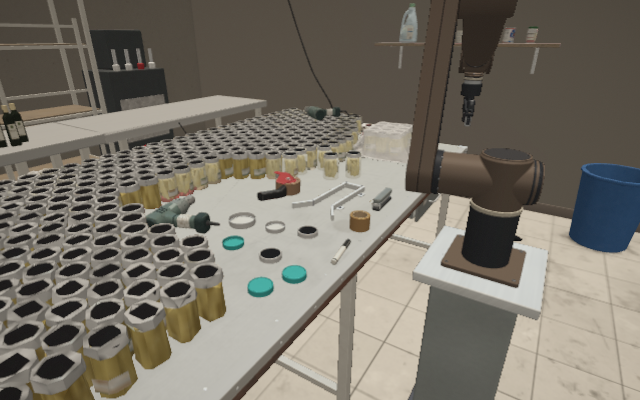

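Top view: pale discs at (260,158), large, and (267,192), small. Dark discs at (223,220) and (276,224). Turquoise discs at (223,180), (184,242) and (210,254). lid_b is the smaller pale one at (267,192), and lid_a and lid_c are the two dark ones. I'll confirm this in an enlarged crop and measure.

```bash
cat >> h.py <<'E'
def blobs(im,box=(180,140,420,275)):
    x0,y0,x1,y1=box; c=im[y0:y1,x0:x1]; hsv=cv2.cvtColor(c,cv2.COLOR_RGB2HSV); out=[]
    for name,m in(("dark",hsv[...,2]<70),("pale",(hsv[...,2]>205)),("turq",(hsv[...,0]>75)&(hsv[...,0]<100)&(hsv[...,1]>120))):
        n,l,st,ce=cv2.connectedComponentsWithStats(m.astype(np.uint8))
        for i in range(1,n):
            if st[i,4]>25: out.append((name,st[i,4],st[i,2:4],ce[i]+[x0,y0]))
    return out
E
python3 - <<'E'
from h import *
im=cv2.imread("pics/top0.png"); rgb=im[:,:,::-1].copy()
c=im[140:275,180:420]; cv2.imwrite("pics/crop0.png",cv2.resize(c,None,fx=3.3,fy=3.3,interpolation=cv2.INTER_CUBIC))
for b in blobs(rgb):
    print(b[0],b[1],b[2],b[3].round(1),ray("top",[b[3]],0.016)[0].round(4))
E
```

```text
dark 109 [15 16] [225.3 144. ] [0.7722 0.3157 0.016 ]
dark 165 [24 16] [325.7 146.2] [ 0.7634 -0.0294  0.016 ]
dark 40 [19  9] [348.4 158. ] [ 0.7214 -0.1066  0.016 ]
dark 209 [17 16] [223.  220.3] [0.5093 0.3133 0.016 ]
dark 212 [17 17] [275.1 224. ] [0.4965 0.1398 0.016 ]
dark 43 [13  5] [272.4 266.8] [0.3573 0.1464 0.016 ]
turq 257 [19 18] [223.1 180.4] [0.6447 0.3181 0.016 ]
turq 212 [14 18] [185.7 241.6] [0.4394 0.4337 0.016 ]
turq 279 [19 18] [210.1 253.6] [0.4    0.3514 0.016 ]
```

View pics/crop0.png

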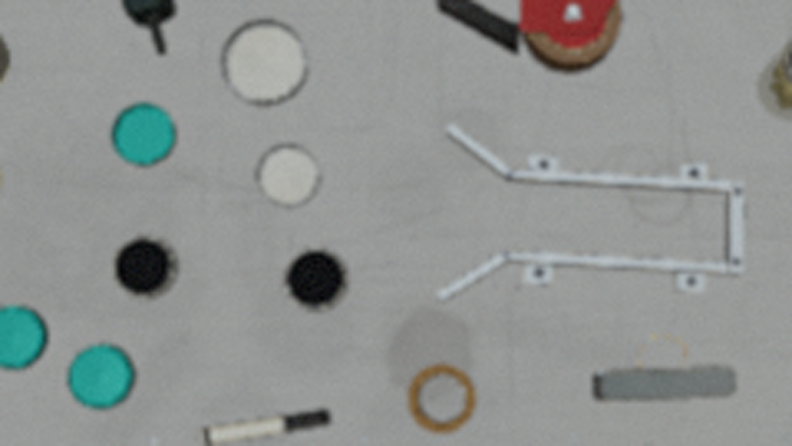

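The crop confirms it: lid_b is the small pale disc at px (267.6,193.3). The two dark lids are at (223,220) and (275,224), and the turquoise ones stay untouched. Next I'll measure the lane and lid_b.

Run:
```python
from h import *
rgb=cv2.imread("pics/top0.png")[:,:,::-1].copy(); g=rgb.min(2)
print("table",g[200:215,290:310].mean(), "wall",g[190:197,360:361].ravel())
x0,y0,x1,y1=255,180,281,206
n,l,st,ce=cv2.connectedComponentsWithStats((g[y0:y1,x0:x1]>175).astype(np.uint8))
for i in range(1,n):
    if st[i,4]>25: p=ce[i]+[x0,y0]; print("lid_b",st[i],p.round(1),ray("top",[p],0.014)[0].round(4))
# walls: brightness-weighted row centre per column
lines=[]
for ya,yb in((188,201),(212,227)):
    pts=[]
    for c in range(338,400):
        w=np.clip(g[ya:yb,c].astype(float)-172,0,None)
        if w.sum()>20: pts.append([c,(w*np.arange(ya,yb)).sum()/w.sum()])
    P=ray("top",pts,0.022); f=np.polyfit(P[:,1],P[:,0],1); r=P[:,0]-np.polyval(f,P[:,1]); k=abs(r)<.003
    f=np.polyfit(P[k,1],P[k,0],1); lines.append(f); print("wall x=a*y+b",f.round(4),k.sum(),r[k].std().round(4))
print("gap",(lines[0][1]-lines[1][1]))
print("gate corners/stop/wing tips",ray("top",[[333.9,193.3],[333.9,218.2],[403.2,196.5],[403.2,221.2],[316.4,178.5],[314,229.5]],0.022).round(4))
```

```text
table 149.56 wall [150 144 150 173 169 139 125]
wall x=a*y+b [-3.033   0.3017] 1 0.0
wall x=a*y+b [-2.715   0.2574] 1 0.0
gap 0.044344934226283494
gate corners/stop/wing tips [[ 0.5981 -0.0556  0.022 ]
 [ 0.5146 -0.0548  0.022 ]
 [ 0.5865 -0.2875  0.022 ]
 [ 0.5037 -0.2842  0.022 ]
 [ 0.6488  0.0028  0.022 ]
 [ 0.4775  0.011   0.022 ]]<stdin>:15: RankWarning: Polyfit may be poorly conditioned
<stdin>:16: RankWarning: Polyfit may be poorly conditioned
<stdin>:15: RankWarning: Polyfit may be poorly conditioned
<stdin>:16: RankWarning: Polyfit may be poorly conditioned
```

Run:
```python
from h import *
rgb=cv2.imread("pics/top0.png")[:,:,::-1].copy(); g=rgb.min(2)
x0,y0,x1,y1=253,180,283,206
n,l,st,ce=cv2.connectedComponentsWithStats((g[y0:y1,x0:x1]>163).astype(np.uint8))
for i in range(1,n):
    if st[i,4]>60: p=ce[i]+[x0,y0]; print("lid_b",st[i],p.round(1),ray("top",[p],0.014)[0].round(4))
ends=[]
for ya,yb in((188,202),(212,227)):
    cs=np.arange(338,398); w=np.clip(g[ya:yb,338:398].astype(float)-156,0,None)
    r=(w*np.arange(ya,yb)[:,None]).sum(0)/np.maximum(w.sum(0),1); k=w.sum(0)>8
    for _ in range(3):
        f=np.polyfit(cs[k],r[k],1); k&=abs(r-np.polyval(f,cs))<1.2
    P=ray("top",[[334,np.polyval(f,334)],[403,np.polyval(f,403)]],.022); print(k.sum(),P.round(4)); ends.append(P)
m=(ends[0]+ends[1])/2; d=m[1]-m[0]; d/=np.linalg.norm(d); print("mid",m.round(4),"dir",d.round(4),"ang",np.degrees(np.arctan2(d[1],d[0])), "gap",np.linalg.norm(ends[0]-ends[1],axis=1))
```

```text
lid_b [  7   6  16  15 188] [267.1 192.8] [0.6018 0.1688 0.014 ]
48 [[ 0.6037 -0.056   0.022 ]
 [ 0.5898 -0.287   0.022 ]]
45 [[ 0.519  -0.0551  0.022 ]
 [ 0.5058 -0.2836  0.022 ]]
mid [[ 0.5614 -0.0556  0.022 ]
 [ 0.5478 -0.2853  0.022 ]] dir [-0.0589 -0.9983  0.    ] ang -93.37576883728421 gap [0.08474951 0.08407642]
```

>>> send_rows --increments "0.035 -0.0286 0 0 0 -0.12; 0.07 -0.0572 0 0 0 -0.24; 0.105 -0.0858 0 0 0 -0.36; 0.14 -0.1144 0 0 0 -0.48; 0.175 -0.143 0 0 0 -0.6" --jaw 0.044

```text
t: 0.6
tcp_pos: [0.3419, -0.442, 0.2447]
tcp_rot: [-180.0, -0.0, 54.0]
contact_force: [0.3, -0.2, 0.3]
width: 0.514
finger_force: 0.0
```

>>> send_rows --increments "0.0452 -0.0039 0 0 0 -0.115; 0.0904 -0.0078 0 0 0 -0.23; 0.1356 -0.0117 0 0 0 -0.345; 0.1808 -0.0156 0 0 0 -0.46; 0.226 -0.0195 0 0 0 -0.574"

```text
t: 1.1
tcp_pos: [0.4598, -0.2483, 0.245]
tcp_rot: [-180.0, -0.0, 86.9]
contact_force: [0.9, -0.5, 0.1]
width: 0.515
finger_force: 0.0
```

>>> send_rows --increments "0.045 0.0014 0 0 0 0; 0.09 0.0028 0 0 0 0; 0.135 0.0042 0 0 0 0; 0.18 0.0056 0 0 0 0; 0.225 0.007 0 0 0 0"

```text
t: 1.6
tcp_pos: [0.4792, -0.0241, 0.245]
tcp_rot: [-180.0, -0.0, 86.6]
contact_force: [0.3, 0.6, 0.3]
width: 0.515
finger_force: 0.0
```

>>> send_rows --increments "0.045 0.0014 0 0 0 0; 0.09 0.0028 0 0 0 0; 0.135 0.0042 0.03 0 0 0; 0.18 0.0056 0.06 0 0 0; 0.2206 0.0067 0.09 0 0 0"

```text
t: 2.1
tcp_pos: [0.4986, 0.1888, 0.1597]
tcp_rot: [179.9, -0.0, 86.6]
contact_force: [1.1, -0.6, 0.7]
width: 0.516
finger_force: 0.0
```

>>> send_rows --increments "0 0 0.04 0 0 0; 0 0 0.08 0 0 0; 0 0 0.11 0 0 0; 0 0 0.131 0 0 0; 0 0 0.131 0 0 0"

```text
t: 2.6
tcp_pos: [0.4953, 0.1863, 0.0255]
tcp_rot: [-179.5, 0.1, 86.6]
contact_force: [0.6, -0.7, -1.0]
width: 0.511
finger_force: 0.0
```

Run:
```python
from h import *
a=shot("top","t1")[160:280,190:350]; b=shot("side","s1")[190:290,220:380]
cv2.imwrite("pics/v1.png",np.vstack([cv2.resize(x,(640,h))[:,:,::-1] for x,h in((a,300),(b,300))]) if 0 else np.vstack([cv2.resize(a,(480,300),interpolation=3),cv2.resize(b,(480,300),interpolation=3)])[:,:,::-1])
print(sensors.sense()["tcp_pos"],sensors.sense()["contact_force"])
```

```text
[0.49861752 0.18683709 0.02939541] [ 0.92261976 -0.46946327  0.09222084]
```

View pics/v1.png

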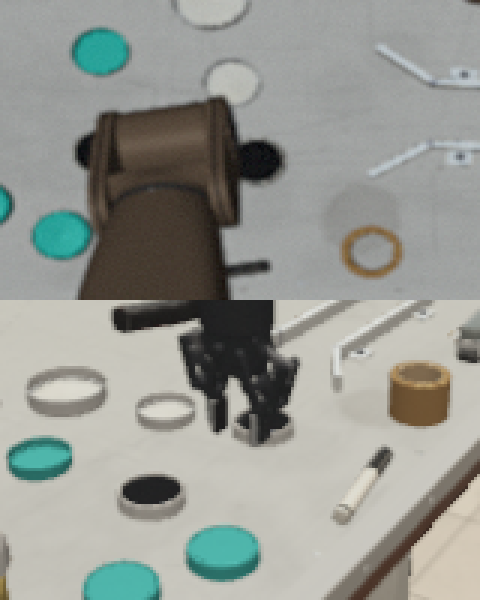

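>>> send_rows --increments "0 0 0.004 0 0 0; 0 0 0.0085 0 0 0; 0 0 0.0085 0 0 0; -0.007 0 0.0085 0 0 0; -0.014 0 0.0085 0 0 0"

```text
t: 3.2
tcp_pos: [0.4981, 0.1725, 0.0213]
tcp_rot: [180.0, -0.0, 86.6]
contact_force: [-0.3, 0.5, 0.4]
width: 0.517
finger_force: 0.0
```

```bash
cat >> h.py <<'E'
G=np.array([.5614,-.055]);UX=np.array([-.0589,-.9983]);UY=np.array([.9983,-.0589])
def lane(p): d=np.asarray(p)[...,:2]-G; return np.round(np.stack([d@UX,d@UY],-1)*1e3,1)
def dark(tag):
    im=shot("top",tag); s=sensors.sense(); print("tcp lane",lane(s["tcp_pos"]),s["tcp_pos"].round(4),s["contact_force"].round(1),s["t"])
    for b in blobs(im,(190,165,420,250)):
        print(b[0],b[1],b[2],b[3].round(1),"lane",lane(ray("top",[b[3]],.016)[0]))
    im=shot("side",tag+"s");
E
python3 -c "
from h import *
dark('t2')"
```

```text
tcp lane [-222.5  -76.7] [0.498  0.1716 0.0211] [ 0.  -0.2  0.3] 3.25
dark 1538 [69 50] [250.3 228.5] lane [-271.4  -95.6]
turq 257 [19 18] [223.1 180.4] lane [-377.3   61.2]
turq 39 [ 4 14] [191.1 241.4] lane [-462.9 -148.9]
turq 62 [16  5] [210.4 247.4] lane [-397.  -164.7]
```

>>> send_rows --increments "-0.012 0.007 0 0 0 0; -0.025 0.015 0 0 0 0; -0.038 0.023 0 0 0 0; -0.051 0.031 0 0 0 0; -0.063 0.0385 0 0 0 0"

```text
t: 3.8
tcp_pos: [0.5336, 0.1061, 0.021]
tcp_rot: [180.0, 0.0, 86.6]
contact_force: [0.3, 0.6, 0.2]
width: 0.511
finger_force: 0.1
```

Run:
```python
from h import *
dark('t3')
a=cv2.imread("pics/t3.png")[160:280,190:350];b=cv2.imread("pics/t3s.png")[190:290,220:380]
cv2.imwrite("pics/v3.png",np.vstack([cv2.resize(a,(480,360),interpolation=2),cv2.resize(b,(480,240),interpolation=2)]))
```

```text
tcp lane [-158.  -36.] [0.5348 0.1048 0.0213] [ 1.2 -0.6  1.1] 3.85
dark 1599 [56 61] [274.8 223.5] lane [-191.8  -74.6]
dark 206 [17 16] [223.  220.4] lane [-364.5  -73.9]
turq 257 [19 18] [223.2 180.4] lane [-377.2   61.1]
turq 39 [ 4 14] [191.1 241.4] lane [-462.9 -148.9]
turq 61 [16  5] [210.4 247.4] lane [-397.2 -164.8]
```

View pics/v3.png

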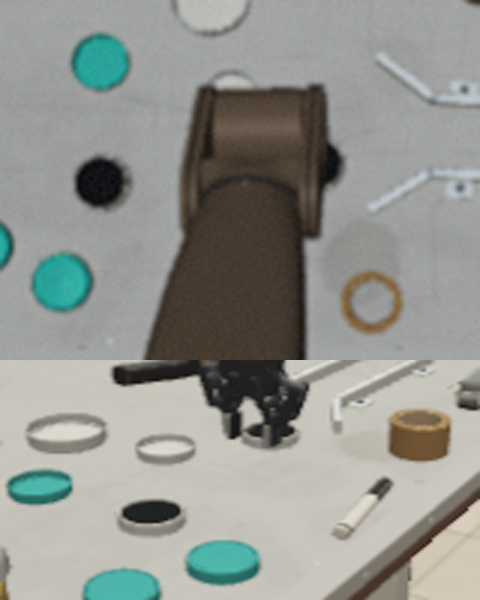

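The lid sits centred ahead of the two fingertips, and lid_b is undisturbed. I'll keep pushing.

>>> send_rows --increments "-0.012 0.007 0 0 0 0; -0.025 0.0145 0 0 0 0; -0.038 0.022 0 0 0 0; -0.05 0.029 0 0 0 0; -0.06 0.036 0 0 0 0"

```text
t: 4.4
tcp_pos: [0.5657, 0.0444, 0.021]
tcp_rot: [180.0, 0.0, 86.6]
contact_force: [-0.3, -0.2, 0.9]
width: 0.513
finger_force: 0.0
```

>>> send_rows --increments "0.006 0 0 0 0 0; 0.012 0 0 0 0 0; 0.012 0 0 0 0 0; 0.012 0 0 0 0 0; 0.012 0 0 0 0 0" --jaw 0.03

```text
t: 4.9
tcp_pos: [0.5654, 0.0582, 0.0209]
tcp_rot: [-180.0, -0.0, 86.7]
contact_force: [-0.2, -0.3, -0.5]
width: 0.348
finger_force: 0.0
```

Run:
```python
from h import *
dark('t4')
a=cv2.imread("pics/t4.png")[160:280,230:420];b=cv2.imread("pics/t4s.png")[170:270,220:410]
cv2.imwrite("pics/v4.png",np.vstack([cv2.resize(a,None,fx=3,fy=3,interpolation=2),cv2.resize(b,None,fx=3,fy=2.3,interpolation=2)]))
```

```text
tcp lane [-113.1   -2.6] [0.5655 0.0581 0.0209] [ 0.1 -0.   0.2] 4.95
dark 442 [53 36] [298.9 192.9] lane [-118.9   32.4]
dark 1184 [52 52] [288.6 223.9] lane [-146.3  -73.3]
dark 206 [17 16] [223.  220.4] lane [-364.5  -73.9]
dark 51 [14 13] [288.2 234.9] lane [-145.1 -109.5]
turq 256 [19 18] [223.1 180.3] lane [-377.4   61.3]
turq 39 [ 4 14] [191.1 241.4] lane [-462.9 -148.9]
turq 62 [16  5] [210.4 247.4] lane [-397.  -164.7]
```

View pics/v4.png

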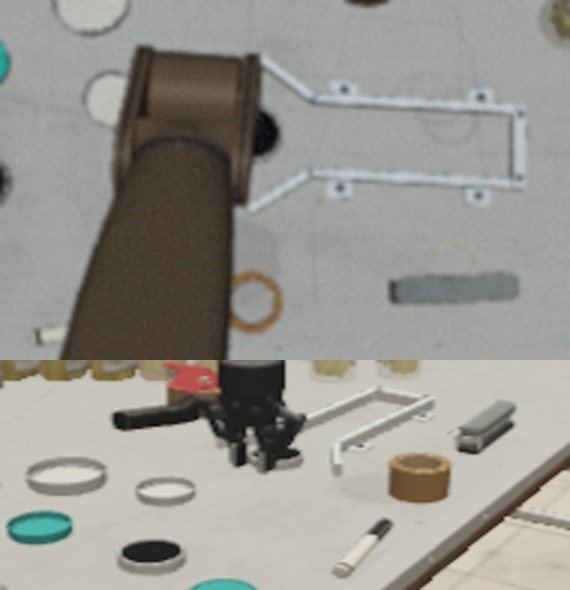

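Lid 1 is at about px (318,204), on the lane's midline in the mouth. I'll push it straight in with the narrowed jaw.

>>> send_rows --increments "-0.01 0.0015 0 0 0 0; -0.022 0.0026 0 0 0 0; -0.036 0.0026 0 0 0 0; -0.05 0.0026 0 0 0 0; -0.064 0.0026 0 0 0 0"

```text
t: 5.5
tcp_pos: [0.5644, -0.008, 0.0209]
tcp_rot: [-180.0, 0.0, 86.6]
contact_force: [-0.8, 0.4, 0.2]
width: 0.349
finger_force: 0.1
```

>>> send_rows --increments "-0.015 0 0 0 0 0; -0.03 0 0 0 0 0; -0.045 0 0 0 0 0; -0.06 0 0 0 0 0; -0.075 0 0 0 0 0"

```text
t: 6.0
tcp_pos: [0.5601, -0.0826, 0.021]
tcp_rot: [180.0, -0.0, 86.6]
contact_force: [-0.0, 0.0, 0.2]
width: 0.349
finger_force: 0.1
```

```bash
python3 -c "
from h import *
dark('t5')"
```

```text
tcp lane [29.4  0.6] [ 0.5603 -0.0844  0.0211] [ 0.1 -1.7  0.7] 6.05
dark 315 [47 41] [349.3 191.6] lane [50.  46.3]
dark 1465 [55 52] [335.3 225.6] lane [  8.6 -70.3]
dark 207 [17 16] [223.1 220.3] lane [-364.2  -73.7]
turq 257 [19 18] [223.1 180.4] lane [-377.3   61.2]
turq 39 [ 4 14] [191.1 241.4] lane [-462.9 -148.9]
turq 62 [16  5] [210.5 247.4] lane [-396.9 -164.7]
```

>>> send_rows --increments "-0.015 0 0 0 0 0; -0.03 0 0 0 0 0; -0.045 0 0 0 0 0; -0.06 0 0 0 0 0; -0.075 0 0 0 0 0"

```text
t: 6.6
tcp_pos: [0.5557, -0.1575, 0.021]
tcp_rot: [180.0, 0.0, 86.6]
contact_force: [-0.1, 0.3, 0.4]
width: 0.351
finger_force: 0.0
```

>>> send_rows --increments "-0.014 0 0 0 0 0; -0.025 0 0 0 0 0; -0.034 0 0 0 0 0; -0.04 0 0 0 0 0; -0.04 0 0 0 0 0"

```text
t: 7.1
tcp_pos: [0.5534, -0.1968, 0.021]
tcp_rot: [180.0, 0.0, 86.6]
contact_force: [0.1, 0.3, 0.3]
width: 0.351
finger_force: 0.0
```

>>> send_rows --increments "0.01 0 0 0 0 0; 0.02 0 -0.01 0 0 0; 0.03 0 -0.04 0 0 0; 0.05 0 -0.085 0 0 0; 0.09 0 -0.1 0 0 0" --jaw 0.036

```text
t: 7.6
tcp_pos: [0.5616, -0.1066, 0.1268]
tcp_rot: [179.5, 0.2, 86.5]
contact_force: [0.9, -0.5, 1.1]
width: 0.421
finger_force: 0.0
```

```bash
python3 -c "
from h import *
dark('t6')"
```

```text
tcp lane [45.3  2.9] [ 0.5616 -0.1003  0.1276] [0.4 4.2 1.5] 7.65
dark 87 [17 36] [339.9 181.3] lane [16.7 79.8]
dark 414 [46 49] [366.4 193.9] lane [107.9  41.7]
dark 200 [16 16] [387.4 207.8] lane [179.8  -1.3]
dark 592 [59 47] [344.2 221.3] lane [ 37.5 -54.6]
dark 206 [17 16] [223.  220.4] lane [-364.4  -73.9]
turq 258 [19 18] [223.1 180.4] lane [-377.3   61.1]
turq 39 [ 4 14] [191.1 241.4] lane [-462.9 -148.9]
turq 62 [16  5] [210.4 247.4] lane [-397.  -164.7]
```

>>> send_rows --increments "0.045 0.005 0 0 0 0; 0.09 0.01 0 0 0 0; 0.135 0.015 0 0 0 0; 0.18 0.02 0 0 0 0; 0.225 0.0265 0 0 0 0"

```text
t: 8.2
tcp_pos: [0.5975, 0.1193, 0.1206]
tcp_rot: [-179.9, 0.0, 86.7]
contact_force: [0.9, -0.2, -0.1]
width: 0.421
finger_force: 0.0
```

>>> send_rows --increments "0.04 0 0 0 0 0; 0.08 0 0 0 0 0; 0.108 0 0.02 0 0 0; 0.108 0 0.055 0 0 0; 0.108 0 0.075 0 0 0"

```text
t: 8.7
tcp_pos: [0.6023, 0.2263, 0.0431]
tcp_rot: [-179.8, 0.1, 86.8]
contact_force: [-0.7, -0.3, -0.1]
width: 0.417
finger_force: 0.0
```

```bash
python3 -c "
from h import *
dark('t7')
p=proj('side',[[.6018,.1688,.0]]);print(p)"
```

```text
tcp lane [-282.    22.1] [0.6001 0.2252 0.0395] [-1.1 -0.2 -2. ] 8.75
dark 1157 [50 85] [236.7 204.3] lane [-323.9  -17.7]
dark 53 [ 5 24] [245.2 174.5] lane [-304.6   85.6]
dark 196 [16 15] [387.3 207.9] lane [179.4  -1.7]
turq 39 [ 4 14] [191.1 241.4] lane [-462.9 -148.9]
[[275.86002871 229.3716372 ]]
```

>>> send_rows --increments "0 0 0.015 0 0 0; 0 0 0.025 0 0 0; 0 0 0.025 0 0 0; -0.005 0 0.025 0 0 0; -0.01 0 0.025 0 0 0"

```text
t: 9.3
tcp_pos: [0.6049, 0.2143, 0.0219]
tcp_rot: [179.9, -0.0, 86.6]
contact_force: [-0.1, -0.1, 0.3]
width: 0.418
finger_force: 0.0
```

Run:
```python
from h import *
dark('t8')
a=cv2.imread("pics/t8.png")[150:260,200:360];b=cv2.imread("pics/t8s.png")[180:280,210:370]
cv2.imwrite("pics/v8.png",np.vstack([cv2.resize(a,None,fx=3,fy=2.5,interpolation=2),cv2.resize(b,None,fx=3,fy=3,interpolation=2)]))
```

```text
tcp lane [-270.7   27.5] [0.6048 0.2136 0.0218] [ 0.4 -0.7 -0.2] 9.35
dark 1175 [51 85] [242.1 205.3] lane [-305.7  -19.9]
dark 46 [ 2 25] [251.5 176.1] lane [-282.6   81.2]
dark 196 [16 15] [387.3 207.9] lane [179.4  -1.7]
turq 39 [ 4 14] [191.1 241.4] lane [-462.9 -148.9]
```

View pics/v8.png

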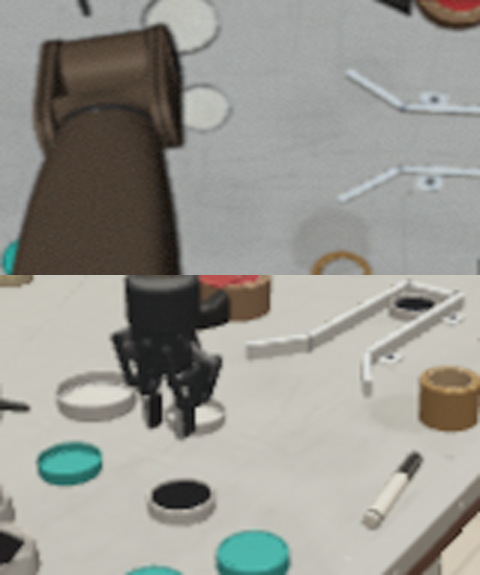

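Fingers are behind lid_b (px 267.7,192.8) and centred on it, and lid 1 lies in the lane. I'll push lid_b.

>>> send_rows --increments "-0.008 0 0 0 0 0; -0.018 -0.001 0 0 0 0; -0.032 -0.0035 0 0 0 0; -0.046 -0.006 0 0 0 0; -0.06 -0.0085 0 0 0 0"

```text
t: 9.9
tcp_pos: [0.5917, 0.1538, 0.0209]
tcp_rot: [-180.0, 0.0, 86.6]
contact_force: [0.0, 0.2, -0.6]
width: 0.417
finger_force: 0.1
```

>>> send_rows --increments "-0.014 -0.0025 0 0 0 0; -0.028 -0.005 0 0 0 0; -0.042 -0.0075 0 0 0 0; -0.056 -0.01 0 0 0 0; -0.07 -0.0125 0 0 0 0"

```text
t: 10.4
tcp_pos: [0.5752, 0.085, 0.021]
tcp_rot: [180.0, 0.0, 86.6]
contact_force: [1.0, -0.5, -0.2]
width: 0.422
finger_force: 0.1
```

>>> send_rows --increments "-0.013 -0.002 0 0 0 0; -0.024 -0.0045 0 0 0 0; -0.03 -0.006 0 0 0 0; -0.03 -0.006 0 0 0 0; -0.025 -0.006 0 0 0 0"

```text
t: 10.9
tcp_pos: [0.5682, 0.0614, 0.021]
tcp_rot: [180.0, -0.0, 86.6]
contact_force: [-0.2, -0.3, 0.2]
width: 0.424
finger_force: 0.0
```

Run:
```python
from h import *
dark('t9')
a=cv2.imread("pics/t9.png")[160:260,240:420];b=cv2.imread("pics/t9s.png")[170:270,220:400]
cv2.imwrite("pics/v9.png",np.vstack([cv2.resize(a,None,fx=3,fy=3,interpolation=2),cv2.resize(b,None,fx=3,fy=3,interpolation=2)]))
```

```text
tcp lane [-1.177e+02 -1.000e-01] [0.5682 0.0625 0.021 ] [-0.8  0.9 -0.6] 10.95
dark 1274 [53 75] [286.2 218. ] lane [-155.4  -54.2]
dark 161 [26 32] [309.3 189.1] lane [-84.7  47.5]
dark 197 [16 16] [387.3 207.8] lane [179.3  -1.4]
dark 206 [17 16] [223.  220.4] lane [-364.5  -73.9]
turq 257 [19 18] [223.2 180.4] lane [-377.2   61.1]
turq 38 [ 4 14] [191.1 241.5] lane [-462.9 -149.3]
turq 62 [16  5] [210.4 247.4] lane [-397.  -164.7]
```

View pics/v9.png

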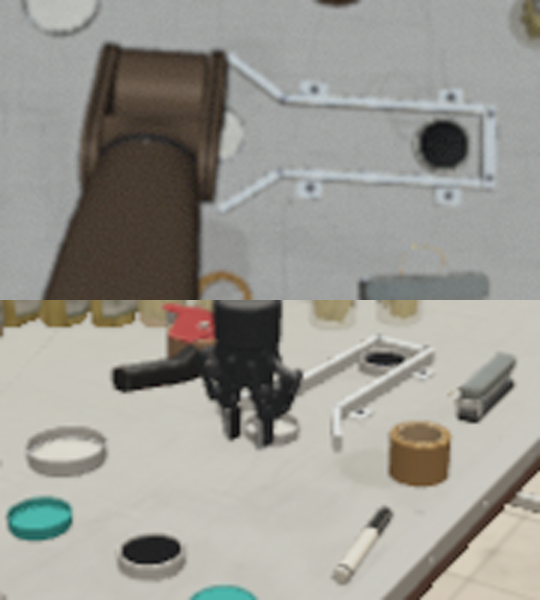

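Lid_b is centred in the mouth (px ~(316,205)), and lid 1 is in the lane at px (387,208). Straight push next.

>>> send_rows --increments "0 0 0 0 0 0; 0 0 0 0 0 0; -0.01 0 0 0 0 0; -0.023 0 0 0 0 0; -0.037 0 0 0 0 0" --jaw 0.03

```text
t: 11.5
tcp_pos: [0.5658, 0.0234, 0.021]
tcp_rot: [180.0, 0.0, 86.6]
contact_force: [0.5, 0.8, 0.5]
width: 0.356
finger_force: 0.0
```

>>> send_rows --increments "-0.015 0 0 0 0 0; -0.03 0 0 0 0 0; -0.045 0 0 0 0 0; -0.06 0 0 0 0 0; -0.075 0 0 0 0 0"

```text
t: 12.0
tcp_pos: [0.5614, -0.0517, 0.021]
tcp_rot: [180.0, 0.0, 86.6]
contact_force: [0.4, -0.9, 0.1]
width: 0.35
finger_force: 0.0
```

>>> send_rows --increments "-0.015 0 0 0 0 0; -0.03 0 0 0 0 0; -0.043 0 0 0 0 0; -0.053 0 0 0 0 0; -0.06 0 0 0 0 0"

```text
t: 12.5
tcp_pos: [0.5579, -0.1111, 0.021]
tcp_rot: [180.0, 0.0, 86.6]
contact_force: [0.9, 0.1, 0.9]
width: 0.353
finger_force: 0.0
```

>>> send_rows --increments "-0.006 0 0 0 0 0; -0.012 0 0 0 0 0; -0.017 0 0 0 0 0; -0.017 0 0 0 0 0; -0.012 0 0 0 0 0"

```text
t: 13.0
tcp_pos: [0.5573, -0.1223, 0.021]
tcp_rot: [180.0, 0.0, 86.6]
contact_force: [-0.7, 0.1, 0.3]
width: 0.353
finger_force: 0.0
```

>>> send_rows --increments "0.01 0 0 0 0 0; 0.02 0 -0.01 0 0 0; 0.03 0 -0.04 0 0 0; 0.05 0 -0.08 0 0 0; 0.09 0 -0.1 0 0 0" --jaw 0.036

```text
t: 13.5
tcp_pos: [0.5646, -0.0324, 0.1255]
tcp_rot: [179.6, 0.1, 86.5]
contact_force: [0.6, 0.3, 0.7]
width: 0.418
finger_force: 0.0
```

```bash
python3 -c "
from h import *
dark('t10')
g=cv2.imread('pics/t10.png').min(2)
x0,y0,x1,y1=345,195,402,219
n,l,st,ce=cv2.connectedComponentsWithStats((g[y0:y1,x0:x1]>163).astype(np.uint8))
for i in range(1,n):
    if st[i,4]>40: print(st[i],ce[i]+[x0,y0],lane(ray('top',[ce[i]+[x0,y0]],.014)[0]))"
```

```text
tcp lane [-28.7   2.6] [ 0.5657 -0.0265  0.1281] [1.  3.5 1.9] 13.55
dark 450 [48 40] [323.1 188.2] lane [-38.5  53.2]
dark 89 [10 41] [349.1 191.4] lane [49.4 46.9]
dark 200 [16 16] [387.4 207.8] lane [179.7  -1.5]
dark 606 [56 45] [319.  222.5] lane [-45.8 -63. ]
dark 207 [17 16] [223.  220.3] lane [-364.5  -73.8]
turq 257 [19 18] [223.1 180.4] lane [-377.3   61.2]
turq 39 [ 4 14] [191.1 241.4] lane [-462.9 -148.9]
turq 62 [16  5] [210.4 247.4] lane [-397.  -164.7]
[29  0 28  3 42] [390.38095238 195.4047619 ] [189.1  41.5]
[ 13   4  18  17 216] [366.59259259 207.01851852] [110.3  -2.4]
[ 3 20 26  4 48] [358.75       217.41666667] [ 85.4 -38.7]
```

>>> send_rows --increments "0.045 -0.0084 0 0 0 0; 0.09 -0.0168 0 0 0 0; 0.135 -0.0252 0 0 0 0; 0.18 -0.0336 0 0 0 0; 0.225 -0.042 0 0 0 0"

```text
t: 14.1
tcp_pos: [0.5328, 0.1968, 0.1208]
tcp_rot: [-180.0, 0.0, 86.7]
contact_force: [1.2, 1.3, -0.4]
width: 0.425
finger_force: 0.0
```

>>> send_rows --increments "0.045 -0.008 0 0 0 0; 0.09 -0.016 0 0 0 0; 0.135 -0.024 0 0 0 0; 0.172 -0.032 0.015 0 0 0; 0.172 -0.032 0.045 0 0 0"

```text
t: 14.6
tcp_pos: [0.5125, 0.374, 0.0786]
tcp_rot: [179.7, -0.3, 86.9]
contact_force: [0.3, -0.9, 0.9]
width: 0.42
finger_force: 0.0
```

>>> send_rows --increments "0 0 0.03 0 0 0; 0 0 0.045 0 0 0; 0 0 0.055 0 0 0; 0 0 0.055 0 0 0; 0 0 0.055 0 0 0"

```text
t: 15.1
tcp_pos: [0.513, 0.3685, 0.022]
tcp_rot: [179.9, -0.0, 86.6]
contact_force: [-1.0, -0.3, 0.3]
width: 0.421
finger_force: 0.0
```

Run:
```python
from h import *
dark('t11')
a=cv2.imread("pics/t11.png")[165:265,160:320];b=cv2.imread("pics/t11s.png")[200:300,200:360]
cv2.imwrite("pics/v11.png",np.vstack([cv2.resize(a,None,fx=3,fy=2.5,interpolation=2),cv2.resize(b,None,fx=3,fy=3,interpolation=2)]))
```

```text
tcp lane [-420.1  -73. ] [0.5133 0.3687 0.0226] [-0.1 -1.2 -0.4] 15.15
dark 718 [19 60] [198.  221.2] lane [-447.1  -81.1]
dark 195 [16 15] [387.3 207.8] lane [179.3  -1.6]
dark 26 [ 4 18] [191. 214.] lane [-473.4  -58.6]
dark 205 [17 16] [223.  220.4] lane [-364.3  -73.9]
turq 255 [19 18] [223.1 180.3] lane [-377.3   61.3]
turq 61 [15  5] [210.8 247.3] lane [-396.  -164.4]
```

View pics/v11.png

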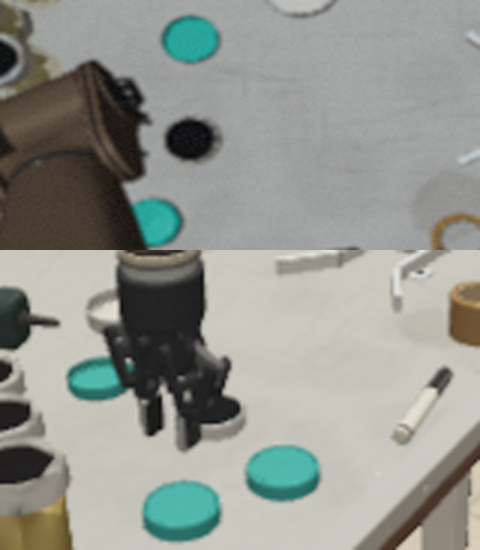

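Fingers are behind the last dark lid (px 223,220) and clear of the turquoise ones. Pushing.

>>> send_rows --increments "-0.007 0 0 0 0 0; -0.014 0 0 0 0 0; -0.02 0.0005 0 0 0 0; -0.03 0.003 0 0 0 0; -0.042 0.006 0 0 0 0"

```text
t: 15.7
tcp_pos: [0.5157, 0.3253, 0.0211]
tcp_rot: [180.0, -0.0, 86.6]
contact_force: [-0.4, 0.2, 0.5]
width: 0.422
finger_force: 0.1
```

>>> send_rows --increments "-0.014 0.0036 0 0 0 0; -0.028 0.0072 0 0 0 0; -0.042 0.0108 0 0 0 0; -0.056 0.0144 0 0 0 0; -0.07 0.018 0 0 0 0"

```text
t: 16.2
tcp_pos: [0.5297, 0.2538, 0.0209]
tcp_rot: [-180.0, 0.0, 86.6]
contact_force: [-0.3, -0.1, 1.1]
width: 0.418
finger_force: 0.1
```

```bash
python3 -c "
from h import *
dark('t12')"
```

```text
tcp lane [-304.8  -49.3] [0.5301 0.2521 0.0208] [ 0.3 -0.7  0.5] 16.25
dark 1551 [64 64] [227.7 221. ] lane [-348.5  -75.1]
dark 195 [16 16] [387.2 207.8] lane [179.2  -1.5]
turq 260 [19 18] [223.2 180.4] lane [-377.2   60.9]
turq 39 [ 4 14] [191.1 241.4] lane [-462.9 -148.9]
```

>>> send_rows --increments "-0.014 0.0036 0 0 0 0; -0.028 0.0072 0 0 0 0; -0.042 0.0108 0 0 0 0; -0.056 0.0144 0 0 0 0; -0.07 0.018 0 0 0 0"

```text
t: 16.8
tcp_pos: [0.5435, 0.1829, 0.021]
tcp_rot: [180.0, 0.0, 86.6]
contact_force: [0.1, 0.1, -0.1]
width: 0.422
finger_force: 0.1
```

```bash
python3 -c "
from h import *
dark('t13')"
```

```text
tcp lane [-234.9  -31.3] [0.544  0.1813 0.021 ] [ 0.8 -1.1  0.8] 16.85
dark 1571 [60 67] [251.1 218.3] lane [-271.7  -61.6]
dark 199 [16 16] [387.4 207.9] lane [179.7  -1.6]
turq 256 [19 18] [223.1 180.3] lane [-377.3   61.4]
turq 39 [ 4 14] [191.1 241.4] lane [-462.9 -148.9]
turq 63 [16  5] [210.5 247.3] lane [-396.8 -164.6]
```

>>> send_rows --increments "-0.014 0.0036 0 0 0 0; -0.028 0.0072 0 0 0 0; -0.042 0.0108 0 0 0 0; -0.056 0.0144 0 0 0 0; -0.07 0.018 0 0 0 0"

```text
t: 17.4
tcp_pos: [0.5574, 0.112, 0.021]
tcp_rot: [180.0, 0.0, 86.6]
contact_force: [-0.4, -0.2, -0.7]
width: 0.416
finger_force: 0.1
```

>>> send_rows --increments "-0.014 0.0036 0 0 0 0; -0.028 0.0075 0 0 0 0; -0.04 0.011 0 0 0 0; -0.048 0.013 0 0 0 0; -0.043 0.013 0 0 0 0"

```text
t: 17.9
tcp_pos: [0.568, 0.0683, 0.021]
tcp_rot: [180.0, 0.0, 86.5]
contact_force: [0.3, -0.2, 1.0]
width: 0.42
finger_force: 0.0
```

Run:
```python
from h import *
dark('t14')
a=cv2.imread("pics/t14.png")[160:260,240:420];b=cv2.imread("pics/t14s.png")[170:270,220:400]
cv2.imwrite("pics/v14.png",np.vstack([cv2.resize(a,None,fx=3,fy=3,interpolation=2),cv2.resize(b,None,fx=3,fy=3,interpolation=2)]))
```

```text
tcp lane [-125.    -1.1] [0.5677 0.0698 0.021 ] [-0.9  0.6  0.2] 17.95
dark 1613 [62 75] [287.7 214.8] lane [-151.2  -43.2]
dark 199 [16 16] [387.4 207.9] lane [179.6  -1.6]
turq 257 [19 18] [223.2 180.4] lane [-377.2   61.1]
turq 39 [ 4 14] [191.1 241.4] lane [-462.9 -148.9]
turq 61 [16  5] [210.4 247.4] lane [-397.2 -164.8]
```

View pics/v14.png

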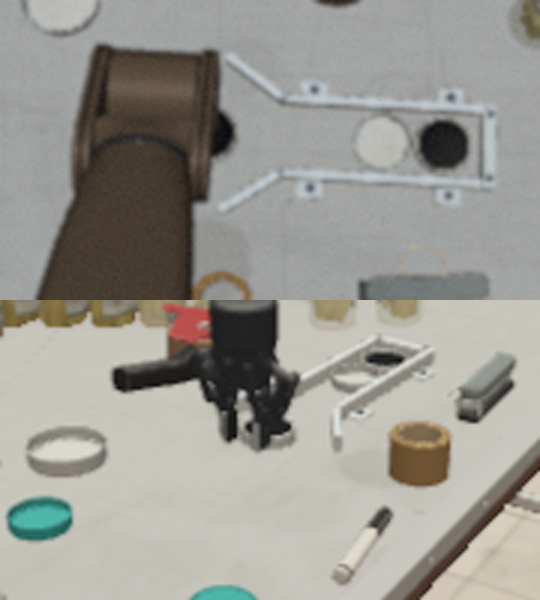

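The last lid is centred in the mouth, with lid_b and lid 1 in single file at px (367,207) and (387,208). Final straight push.

>>> send_rows --increments "0 0.001 0 0 0 0; 0 0.001 0 0 0 0; -0.01 0.001 0 0 0 0; -0.023 0.001 0 0 0 0; -0.037 0.001 0 0 0 0" --jaw 0.03

```text
t: 18.5
tcp_pos: [0.5662, 0.0316, 0.0209]
tcp_rot: [-180.0, 0.0, 86.6]
contact_force: [0.6, 0.1, -0.5]
width: 0.352
finger_force: 0.0
```

>>> send_rows --increments "-0.015 0 0 0 0 0; -0.03 0 0 0 0 0; -0.045 0 0 0 0 0; -0.058 0 0 0 0 0; -0.069 0 0 0 0 0"

```text
t: 19.0
tcp_pos: [0.5622, -0.0377, 0.021]
tcp_rot: [180.0, -0.0, 86.6]
contact_force: [-0.3, 0.4, -0.6]
width: 0.351
finger_force: 0.0
```

>>> send_rows --increments "-0.008 0 0 0 0 0; -0.015 0 0 0 0 0; -0.021 0 0 0 0 0; -0.026 0 0 0 0 0; -0.026 0 0 0 0 0"

```text
t: 19.5
tcp_pos: [0.5609, -0.0626, 0.021]
tcp_rot: [180.0, 0.0, 86.6]
contact_force: [0.6, -0.0, 0.6]
width: 0.353
finger_force: 0.0
```

>>> send_rows --increments "0.01 0 0 0 0 0; 0.02 0 -0.01 0 0 0; 0.03 0 -0.04 0 0 0; 0.05 0 -0.08 0 0 0; 0.09 0 -0.1 0 0 0"

```text
t: 20.0
tcp_pos: [0.5681, 0.0279, 0.1254]
tcp_rot: [179.6, 0.0, 86.5]
contact_force: [1.4, 0.2, 1.0]
width: 0.349
finger_force: 0.0
```

>>> send_rows --increments "0.04 0 0 0 0 0; 0.08 0 -0.02 0 0 0; 0.1 0 -0.05 0 0 0; 0.1 0 -0.05 0 0 0; 0.1 0 -0.05 0 0 0"

```text
t: 20.5
tcp_pos: [0.5721, 0.1289, 0.1723]
tcp_rot: [179.9, -0.0, 86.8]
contact_force: [-0.4, -1.2, -0.9]
width: 0.352
finger_force: 0.0
```

Run:
```python
from h import *
dark('t15')
a=cv2.imread("pics/t15.png")[160:280,180:420];b=cv2.imread("pics/t15s.png")[170:300,200:420]
cv2.imwrite("pics/v15.png",np.vstack([cv2.resize(a,(600,300),interpolation=2),cv2.resize(b,(600,300),interpolation=2)]))
g=cv2.imread('pics/t15.png').min(2)
x0,y0,x1,y1=335,195,402,219
n,l,st,ce=cv2.connectedComponentsWithStats((g[y0:y1,x0:x1]>163).astype(np.uint8))
for i in range(1,n):
    if st[i,4]>100: print(st[i],lane(ray('top',[ce[i]+[x0,y0]],.014)[0]))
```

```text
tcp lane [-183.3   -0.9] [0.5713 0.128  0.1708] [-0.8 -0.1 -0.6] 20.55
dark 74 [ 6 42] [233.1 184.8] lane [-342.2   48. ]
dark 347 [40 35] [251.  188.6] lane [-280.7   38.1]
dark 65 [ 3 40] [278.4 183. ] lane [-190.2   62.7]
dark 754 [55 85] [266.8 213.9] lane [-220.7  -44.3]
dark 202 [16 16] [347.3 205.7] lane [45.5 -1.7]
dark 198 [16 16] [387.3 207.8] lane [179.5  -1.6]
turq 242 [17 18] [222.7 180.4] lane [-378.8   61.1]
turq 39 [ 4 14] [191.1 241.4] lane [-462.9 -148.9]
turq 63 [16  5] [210.5 247.3] lane [-396.8 -164.6]
[ 23   4  18  17 225] [109.8  -2.7]
```

View pics/v15.png

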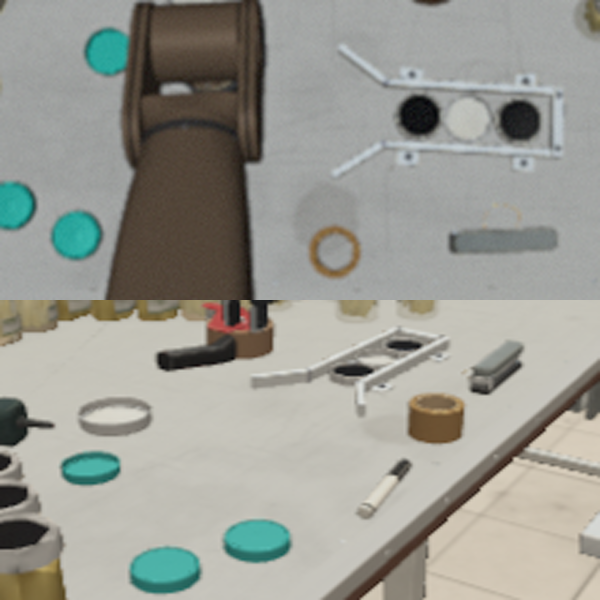

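All three lids lie flat in single file, centred at 45, 110 and 180 mm down the lane. The last one's rear edge is about 13 mm past the gate, and nothing else has moved.

```bash
python3 -c "
from h import *
print(env.hand_in())"
```

```text
the job is handed in; nothing more can be done
None
```

I pushed all three lids into the lane and handed the job in at about 20.5 s. They lie flat in single file, each wholly past the gate, and the last camera views show nothing else moved.

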